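# Clamp the microscope camera carriage with the click wrench

### The arm

A 6-joint arm with a two-finger parallel gripper is mounted at the origin on the work surface. World frame = base frame: x ahead of the robot, y to its left, z up, the work surface at z = 0. Lengths are in m, angles in rad, forces in N, time in s.
With the tool pointing down it reaches from about 0.325 to 0.775 m from the base axis. Payload 5.5 kg.
Tool frame: the origin (TCP) lies between the finger pads; the fingertips stand 8 mm ahead of it and the grasp point (between the pads) lies 11 mm behind it (tcp_to_tips is the distance from the TCP to the fingertips, in m); z points along the fingers, y is the line along which they close (so a half turn about z gives the same grasp; the last joint's range is limited). The gripper opens to 88 mm and grips with 3 to 60 N. Pads are 20 mm wide; open, the fingers measure 115 mm over their backs; the gripper's body (75 mm by 178 mm) begins 61 mm behind the grasp point.
Start: joints at [-1.344, 0.091, 1.231, -0, 1.82, -0.057], TCP at [0.168, -0.576, 0.231] pointing down, gripper open.
Joint ranges: [-2.87, 2.87], [-0.86, 2.18], [0.17, 2.46], [-1.51, 4.65], [0.06, 2.69], [-2.65, 2.65]. Speed limits (rad/s): [2.57, 2.57, 3.01, 3.14, 3.14, 3.14].

### API

Orientations are given as a unit quaternion [w, x, y, z].
In Python, from bench import * gives the robot as it stands. Calls block until the motion is done:
- move_to(position, orientation): joint-space move of the TCP to a pose.
- move_l(position, speed=0.15, orientation=None): straight line of the TCP; orientation=None keeps the orientation; speed is the mean speed in m/s.
- movej(angles): joint-space move.
- gripper_open() and close(): open the fingers fully, or close them until they stop; the grip force is fixed at half the most.
- hold(seconds).
- inverse_kinematics(position, orientation): joint angles nearest the present ones, or None.
- state(): the state.
- get_image(name): name is "scene" or "top" or "wrist"; returns a dict with "frame" (420x560x3 uint8, blue, green, red), "depth" (420x560 float32, m along the optical axis (not along the pixel's ray), 0 where there is no reading), "camera_matrix" (3x3 intrinsics, pixels), "view" (4x4, takes a point from world to camera coordinates). Camera axes: x right, y up, looking along -z (the intrinsics and any distortion apply to the point x, -y, -z); pixel columns grow to the right and rows downward; lengths in m; the calibration is good to about 2 mm. A picture is of the moment at which its call begins.
A pose or a line that the arm cannot do raises IKError and nothing moves.
- job_done(): hands the job in; it is judged then, once.
The state is a dict: "time": time; "joint_pos": joint angles; "dq": joint speeds; "joint_torque": joint torques, N m; "ee_pos": TCP position; "ee_rot": TCP orientation; "ft_force": force on the tool from outside, world axes, zero at the start; "moment": the same for the moment, N m; "finger_gap": finger opening in m; "finger_force": force on a finger pad.
Only numpy, scipy, OpenCV 4.12 (cv2) and the standard library are available. Lean on these libraries where they do the work, as an engineer would, in place of code of your own. Each camera call takes 0.05 s, during which the arm holds its last target. There are 200 camera calls.

### The job

First push the camera carriage gently along its rail until it is fully home against the clamp block. Then turn the click wrench on the clamp bolt clockwise (seen from above) until its handle gives once at the set torque, stop there without pushing the handle on to its end, and let go so that it springs straight with the bolt still tight. Leave everything else on the desk alone.

Things in the scene. Friction and masses are not known exactly. Their poses are not given: they have to be found in the camera images.
- stand: Camera stand, fixed to the desk: white foot plate 160 x 340 x 15 mm, steel rail along y, grey clamp block (100 mm in x, 75 mm in y, 50 mm high) that carries the bolt. Origin under the bolt axis, on the desk; axes as bolt_axis. The plate spans x -60 to 100 and y -80 to 260 mm, the block x -30 to 70 and y -35 to 40 mm.
- bolt_axis (a point): Point on the vertical axis of the clamp bolt, 68 mm above the desk, level with the centre line of the wrench handle; fixed to the stand. y runs along the rail, away from the clamp block; x is level and square to the rail; z up.
- carriage_face (a point): Centre of the outer end face of the camera carriage (the face looking along +y of bolt_axis), 58 mm above the desk; axes as bolt_axis. The carriage is a black block 90 mm wide and 100 mm long (y), from 31 to 86 mm above the desk, with a low round camera port on top up to 118 mm. It slides along -y to a hard stop. About 3 N moves it slowly; over 35 N damages the rail.
- carriage (a joint): Travel of the carriage on its rail in m, growing towards the clamp block: 0 at the outer end, 0.100 when fully home against the block. It stays where it is left.
- grip_mid (a point): Middle of the grip of the click wrench that sits on the clamp bolt and stays on it: on the handle's centre line, 180 mm from the bolt axis, 68 mm above the desk; x points along the handle, away from the bolt. The handle is level: a black grip 24 mm thick, from 130 to 245 mm from the bolt axis, then a 16 mm steel tube to the head. Space is free beside and below the grip.
- wrench_head (a joint): Turn of bolt and wrench head about the bolt axis in rad, growing clockwise seen from above (tightening). It turns easily (2 N or less at the middle of the grip) until the bolt comes snug, after a turn of 0.6 to 1.2 rad that differs every time and must be felt; it then goes no further, and stays where it is left.
- handle (a joint): Bend of the wrench's breakaway joint in rad, 40 mm from the bolt axis: 0 straight, growing as the handle bends on clockwise. Straight until the bolt is snug and the push at mid grip reaches about 11 N; then it gives and the push falls, to about 9 N at 0.1 and 6 N at 0.2 rad. Clicked at 0.10; over 0.30 is overtightened (solid end 0.35). A spring straightens it when let go.
- oil_bottle: Small amber bottle, 26 mm wide and 60 mm high, standing on the foot plate behind the clamp block; origin under its centre. Bystander.
- eyepiece: Black microscope eyepiece, 34 mm wide and 56 mm high, standing on the desk; origin under its centre. Bystander.
- screwdriver: Screwdriver with a black handle, lying on the desk. Bystander.
- mug: White mug, 80 mm wide and 90 mm high; origin under its centre. Bystander.
- slide_box: Flat wooden box for glass slides, 90 x 170 x 34 mm; origin under its centre. Bystander.
- parts_tray: Open metal tray, 100 x 130 x 25 mm; origin under its centre. Bystander.
- pen: Black pen lying on the desk, 140 mm long, 10 mm thick. Bystander.

How it is judged:
By the outcome, as a careful person would: the job done as asked, in the order asked, and still so for the second after the job is handed in, with the robot touching nothing.
It also fails if it takes over 72 s, if anything falls off the work surface, if the arm or the gripper's body presses on something with over 40 N, if the wrist force passes 120 N, or if a joint passes its speed limit or range.

## Working session

There is one attempt and no reset: what is moved stays moved. The work goes in short steps, each a Python script; the robot and the scene stay as the last script left them, time stands still between calls to the robot, and variables do not carry over. Pictures are saved under pics/ and viewed, at most 10 in all, crops included, and the job is handed in when it is done.

```bash
mkdir -p pics; ls; python3 - <<'E'
from bench import *
import cv2,numpy as np
for n in("scene","top"):
    r=get_image(n);cv2.imwrite(f"pics/{n}0.png",r["frame"]);np.savez(f"{n}0.npz",**r)
    print(n,r["camera_matrix"].tolist(),np.round(r["view"],3).tolist(),[k for k in r])
s=state();print(s)
E
```

```text
pics
scene [[540.357626559727, 0.0, 289.3643955384534], [0.0, 540.357626559727, 217.45500952712908], [0.0, 0.0, 1.0]] [[0.404, 0.915, -0.013, -0.193], [-0.573, 0.264, 0.776, 0.267], [0.713, -0.305, 0.631, -2.047], [0.0, 0.0, 0.0, 1.0]] ['frame', 'depth', 'camera_matrix', 'view']
top [[388.8976575396317, 0.0, 283.03885282019667], [0.0, 388.8976575396317, 211.67469938269875], [0.0, 0.0, 1.0]] [[-0.029, -1.0, -0.001, 0.014], [0.995, -0.029, 0.1, -0.573], [-0.1, 0.002, 0.995, -1.049], [0.0, 0.0, 0.0, 1.0]] ['frame', 'depth', 'camera_matrix', 'view']
{'time': 0.1, 'joint_pos': array([-1.34372123e+00,  9.17721191e-02,  1.23175205e+00,  4.74671618e-06,
        1.81980895e+00, -5.67162523e-02]), 'dq': array([-0.00035595, -0.00156908, -0.00241777,  0.00140444, -0.00063442,
       -0.00132023]), 'joint_torque': array([ 2.91403543e-03, -4.47856486e+01, -4.07569849e+01,  7.01408694e-02,
        2.84214760e-02, -1.24570565e-04]), 'ee_pos': array([ 0.1679317 , -0.57575592,  0.22963438]), 'ee_rot': array([-8.67275816e-04,  9.89949232e-01,  1.41420513e-01, -7.17442035e-05]), 'ft_force': array([-0.56980175, -0.75024942,  0.91068298]), 'moment': array([-0.0115638 ,  0.01341967,  0.00360888]), 'finger_force': 0.0, 'finger_gap': 0.08776187474055162}
```

View pics/scene0.png

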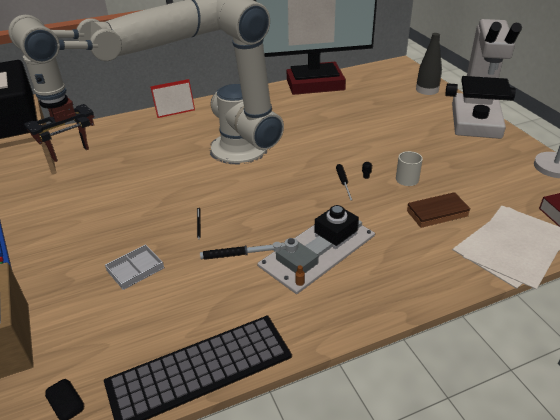

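View pics/top0.png

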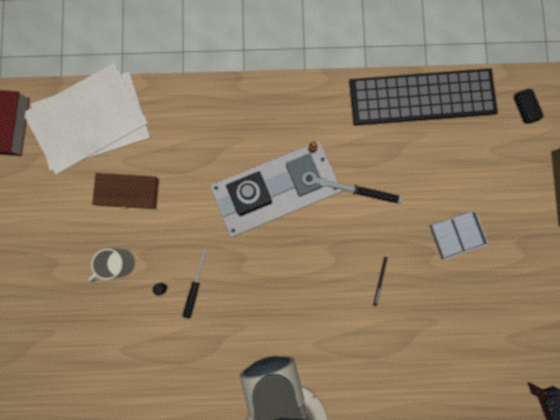

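The scene view shows the stand at (318,250), with the wrench handle pointing left and the bottle on the plate by the block. In the top view the bolt is at about (309,178), the grip at (357–402, 188–200) and the carriage at (249,193), about 25 px off the block. Clockwise therefore pulls the grip toward the robot.

```bash
cat > meas.py <<'E'
import cv2,numpy as np
def cast(r,px,z):
    K,V=r["camera_matrix"],r["view"];px=np.atleast_2d(px).astype(float)
    d=np.c_[(px[:,0]-K[0,2])/K[0,0],-(px[:,1]-K[1,2])/K[1,1],-np.ones(len(px))]@V[:3,:3]
    o=-V[:3,:3].T@V[:3,3]
    return (o+d*((z-o[2])/d[:,2])[:,None])
def blob(mask,x0,y0,x1,y1):
    m=np.zeros_like(mask);m[y0:y1,x0:x1]=mask[y0:y1,x0:x1]
    c=max(cv2.findContours(m,cv2.RETR_EXTERNAL,cv2.CHAIN_APPROX_NONE)[0],key=cv2.contourArea)
    return c[:,0,:]
def rect(r,c,z):
    p=cast(r,c,z)[:,:2];(cx,cy),s,a=cv2.minAreaRect((p*1000).astype(np.float32))
    b=cv2.boxPoints(((cx,cy),s,a));return np.array([cx,cy])/1000,s,a,b/1000
E
python3 - <<'E'
from meas import *
r=dict(np.load("top0.npz"));f=r["frame"];hsv=cv2.cvtColor(f,cv2.COLOR_BGR2HSV)
dark=(hsv[...,2]<55).astype(np.uint8)
grey=((hsv[...,1]<70)&(hsv[...,2]>70)).astype(np.uint8)
for n,m,b,z in(("carriage",dark,(220,165,280,220),.086),("grip",dark,(345,175,410,210),.068),("plate",1-((hsv[...,1]>75)&(hsv[...,2]>60)).astype(np.uint8),(200,135,350,240),.015)):
    c=blob(m,*b);print(n,*[np.round(v,3).tolist() for v in rect(r,c,z)])
    if n=="grip":
        print(np.round(cv2.fitLine(cast(r,c,z)[:,:2].astype(np.float32),cv2.DIST_L2,0,.001,.001).ravel(),3))
P=cast(r,[[309,178]],.07);print("bolt",P)
cv2.imwrite("pics/crop.png",cv2.resize(f[130:250,195:415],None,fx=3.6,fy=3.6,interpolation=cv2.INTER_CUBIC))
E
```

```text
carriage [0.618, 0.086] [88.215, 91.989] 21.108 [[0.5600000023841858, 0.11299999803304672], [0.593999981880188, 0.027000000700354576], [0.6759999990463257, 0.05900000035762787], [0.6430000066757202, 0.14499999582767487]]
grip [0.609, -0.256] [111.992, 18.419] 76.025 [[0.5860000252723694, -0.30799999833106995], [0.6039999723434448, -0.31200000643730164], [0.6309999823570251, -0.2029999941587448], [0.6129999756813049, -0.19900000095367432]]
[ 0.249  0.968  0.609 -0.255]
plate [0.644, 0.004] [169.148, 367.35] 20.772 [[0.5, 0.1459999978542328], [0.6299999952316284, -0.19699999690055847], [0.7879999876022339, -0.13699999451637268], [0.6579999923706055, 0.20600000023841858]]
bolt [[ 0.6581623  -0.07560713  0.07      ]]
```

View pics/crop.png

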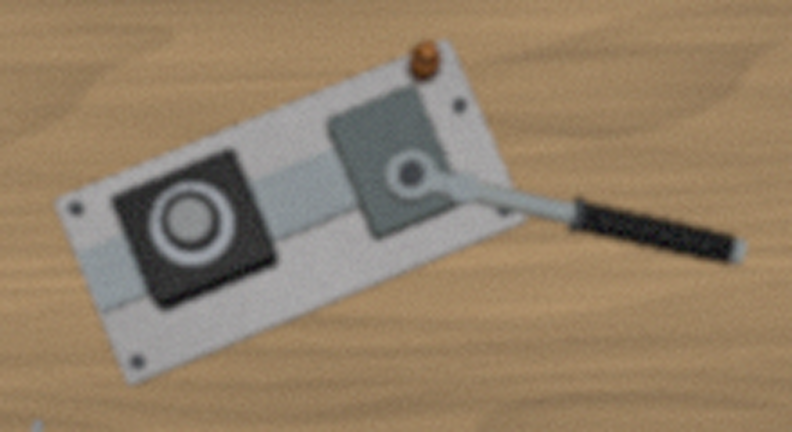

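The crop confirms the bolt at (411,173), the handle running right and slightly down, and the carriage standing off the block along the rail. The geometry is consistent: bolt to grip centre measures 0.186 against 0.1875, and the carriage's local x is 0.021. Next I'll push the carriage.

```bash
cat > h.py <<'E'
from bench import *
import numpy as np
from scipy.spatial.transform import Rotation as R
B=np.array([.657,-.075]);UY=np.array([-.357,.934]);UX=np.array([.934,.357])
def W(x,y,z): return np.r_[B+x*UX+y*UY,z]
def down(ydir):
    """tool down, closing line along ydir (half turn chosen for joint 6 near 0)"""
    qs=[]
    for s in(1,-1):
        y=s*np.r_[ydir,0]/np.hypot(*ydir);z=np.array([0,0,-1.]);x=np.cross(y,z)
        qs.append(R.from_matrix(np.c_[x,y,z]).as_quat()[[3,0,1,2]])
    return qs
def F(): return np.array(state()["ft_force"])
E
python3 - <<'E'
from h import *
p=W(.02,.265,.06); j=[(q,inverse_kinematics(p,q)) for q in down(UX)]
for q,a in j: print(q,a)
q=min((x for x in j if x[1] is not None),key=lambda x:abs(x[1][5]))[0]
close(); move_to(W(.02,.265,.2),q); move_l(p,.2)
hold(.3); print(state()["time"],state()["ee_pos"],p,F(),state()["finger_gap"])
t=state()["time"]; f0=F()[:2]@UY
for y in np.arange(.255,.225,-.005):
    move_l(W(.02,y,.06),.04); f=F()[:2]@UY-f0; print(round(y,3),round(f,2),round(state()["time"]-t,2))
    if f>8: break
E
```

```text
[0.         0.56699435 0.82372168 0.        ] [ 2.43916074e-01  1.46132766e-01  1.47428816e+00 -4.44089210e-16
  1.52117172e+00 -1.21175476e-01]
[-0.          0.82372168 -0.56699435  0.        ] None
5.6167 [0.58164361 0.17979897 0.06121203] [0.581075 0.17965  0.06    ] [ 0.14063604 -0.00573764  0.31423732] 0.0006519167964503409
0.255 -0.03 0.4
0.25 -0.16 0.67
0.245 -0.16 0.95
0.24 0.6 1.23
0.235 0.19 1.5
0.23 0.85 1.78
```

```bash
python3 - <<'E'
from h import *
f0=0
for y in np.r_[np.arange(.226,.166,-.004),np.arange(.166,.130,-.001)]:
    move_l(W(.02,y,.06),.03); s=state(); f=np.mean([s["ft_force"][:2]@UY,F()[:2]@UY])
    print(round(y,4),round(f,2),round((s["ee_pos"][:2]-B)@UY,4),round(s["time"],1))
    if f>9: break
hold(.3);print(F()[:2]@UY)
E
```

```text
0.226 0.18 0.2258 7.7
0.222 1.06 0.2219 8.0
0.218 0.81 0.2177 8.2
0.214 0.95 0.2135 8.5
0.21 0.86 0.2095 8.8
0.206 0.11 0.2055 9.1
0.202 1.18 0.2015 9.4
0.198 0.64 0.1975 9.7
0.194 0.07 0.1935 9.9
0.19 0.83 0.1895 10.2
0.186 0.67 0.1855 10.5
0.182 0.68 0.1815 10.8
0.178 1.39 0.1775 11.1
0.174 0.21 0.1735 11.4
0.17 0.68 0.1695 11.6
0.166 0.56 0.1655 11.9
0.165 0.97 0.1649 12.2
0.164 2.66 0.164 12.4
0.163 2.8 0.1629 12.7
0.162 0.84 0.1618 12.9
0.161 1.78 0.1608 13.2
0.16 2.43 0.1598 13.4
0.159 2.47 0.1589 13.7
0.158 2.12 0.1579 13.9
0.157 1.68 0.1569 14.2
0.156 2.28 0.1558 14.4
0.155 1.84 0.1548 14.7
0.154 0.38 0.1538 14.9
0.153 2.73 0.1528 15.2
0.152 2.3 0.1518 15.4
0.151 3.89 0.1512 15.7
0.15 7.57 0.1512 15.9
0.149 10.89 0.1512 16.2
10.733876140818111
```

The carriage ran at about 2 N and stopped hard at face y ≈ 0.141 (home is 0.140). The pushing force at the stop was 10.9 N, well below 35 N. Next I'll back off and go to the wrench.

```bash
cat >> h.py <<'E'
d0=-105*np.pi/180
def pose(a,off,z=.058,flip=0):
    """tool beside grip middle; a = clockwise turn, off = TCP lag behind the handle centre line"""
    th=d0-a; d=np.array([np.cos(th),np.sin(th)]); t=np.array([d[1],-d[0]])
    return np.r_[B+.18*d-off*t,z],down(d)[flip],t
def force(t):
    v=[]
    for _ in range(3): v.append(-F()[:2]@t); hold(.02)
    return np.mean(v)
def ang(): # clockwise turn of the tool contact about bolt
    p=state()["ee_pos"][:2]-B; return d0-np.arctan2(p[1],p[0])
E
python3 - <<'E'
from h import *
ok=[]
for fl in(0,1):
    js=[inverse_kinematics(*pose(a,.022,flip=fl)[:2]) for a in np.linspace(-.2,1.5,10)]
    print(fl,[None if j is None else np.round([j[0],j[5]],2).tolist() for j in js])
    ok.append(all(j is not None for j in js))
fl=ok.index(True); print("flip",fl)
move_l(W(.02,.185,.06),.1); move_l(W(.02,.185,.2),.25)
p,q,t=pose(0,.05,.2,fl); move_to(p,q)
r=get_image("top");np.savez("top1.npz",**r);import cv2;cv2.imwrite("pics/t1.png",cv2.resize(r["frame"][110:290,180:440],None,fx=3,fy=3))
print(state()["time"],state()["ee_pos"],p)
E
```

```text
0 [[-0.41, 1.22], [-0.43, 1.39], [-0.44, 1.57], [-0.44, 1.75], [-0.44, 1.95], [-0.41, 2.16], [-0.38, 2.39], [-0.33, 2.62], None, None]
1 [[-0.41, -1.92], [-0.43, -1.75], [-0.44, -1.57], [-0.44, -1.39], [-0.44, -1.19], [-0.41, -0.98], [-0.38, -0.75], [-0.33, -0.52], [-0.27, -0.27], [-0.2, -0.01]]
flip 1
19.125 [ 0.65890371 -0.26050525  0.19943069] [ 0.65870886 -0.2618076   0.2       ]
```

View pics/t1.png

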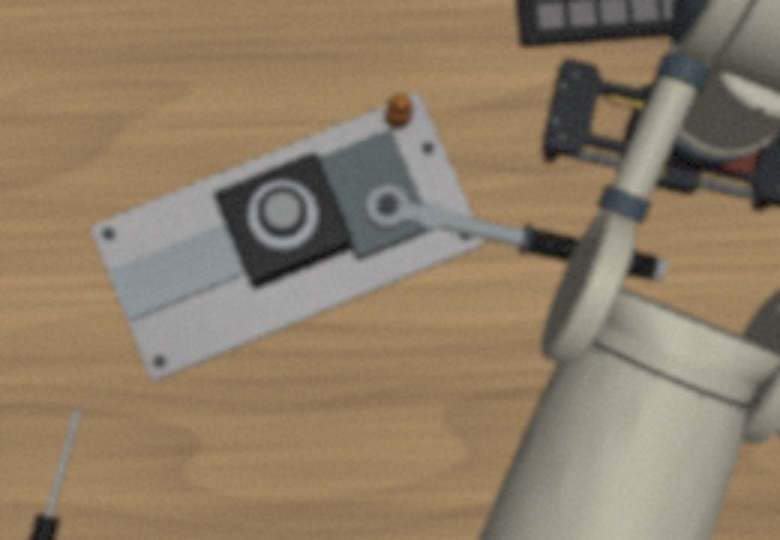

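The picture shows the carriage flush against the block (edge at about (340,200)). The wrench hasn't moved, and the gripper is on the far side of the grip.

```bash
python3 - <<'E'
from h import *
p,q,t=pose(0,.05,flip=1); move_l(p,.15); hold(.2)
print(state()["ee_pos"],p,force(t))
p,q,t=pose(0,.024,flip=1); move_l(p,.06)
for a in np.r_[np.arange(.05,.5,.05),np.arange(.5,1.4,.02)]:
    p,q,t=pose(a,.022,flip=1); move_l(p,.06,q); f=force(t); s=state()
    print(round(a,3),round(f,2),round(ang()+np.arctan(.022/.18),3),round(s["time"],1))
    if f>6.5: break
E
```

```text
[ 0.65924975 -0.26205785  0.05934935] [ 0.65870886 -0.2618076   0.058     ] -0.19869493506321545
0.05 0.17 0.049 21.4
0.1 -0.01 0.1 21.8
0.15 -0.06 0.15 22.1
0.2 0.27 0.2 22.5
0.25 0.19 0.25 22.8
0.3 -0.02 0.3 23.2
0.35 -0.15 0.35 23.5
0.4 -0.15 0.4 23.9
0.45 0.01 0.45 24.2
0.5 0.17 0.5 24.6
0.52 1.75 0.519 24.9
0.54 0.93 0.54 25.2
0.56 0.56 0.561 25.5
0.58 0.53 0.581 25.8
0.6 0.36 0.601 26.1
0.62 0.78 0.621 26.4
0.64 0.33 0.641 26.7
0.66 0.86 0.661 27.0
0.68 0.95 0.681 27.3
0.7 1.09 0.701 27.6
0.72 0.84 0.721 27.9
0.74 0.71 0.741 28.2
0.76 0.8 0.761 28.5
0.78 0.83 0.781 28.8
0.8 0.46 0.801 29.1
0.82 0.73 0.821 29.4
0.84 0.33 0.84 29.7
0.86 1.02 0.86 30.0
0.88 1.2 0.88 30.3
0.9 0.08 0.9 30.6
0.92 1.12 0.92 30.9
0.94 0.57 0.94 31.2
0.96 0.93 0.96 31.5
0.98 1.13 0.98 31.8
1.0 0.67 1.0 32.1
1.02 0.98 1.02 32.4
1.04 1.0 1.04 32.7
1.06 1.43 1.06 33.0
1.08 0.8 1.08 33.3
1.1 2.25 1.099 33.6
1.12 5.56 1.115 33.9
1.14 7.99 1.129 34.2
```

```bash
python3 - <<'E'
from h import *
pk=0;ap=None
for a in np.arange(1.15,1.42,.01):
    p,q,t=pose(a,.022,flip=1); move_l(p,.04,q); f=force(t); A=ang()+np.arctan(.022/.18)
    if f>pk: pk,ap=f,A
    bend=(A-ap)*.18/.14
    print(round(a,3),round(f,2),round(A,3),round(bend,3),round(state()["time"],1))
    if f>16 or bend>.155 or (pk>9.5 and bend>.08 and f<7.7): break
E
```

```text
1.15 11.01 1.135 0.0 34.5
1.16 11.49 1.144 0.0 34.8
1.17 11.15 1.155 0.013 35.1
1.18 11.09 1.165 0.026 35.4
1.19 11.1 1.175 0.04 35.7
1.2 10.61 1.186 0.053 36.0
1.21 10.49 1.196 0.066 36.3
1.22 10.27 1.207 0.08 36.6
1.23 9.83 1.217 0.093 36.9
1.24 9.14 1.228 0.107 37.2
1.25 9.33 1.238 0.121 37.5
1.26 8.43 1.249 0.135 37.8
1.27 8.33 1.26 0.149 38.1
1.28 7.15 1.271 0.163 38.4
```

The wrench clicked: the push peaked at 11.5 N and fell to 7.2 N at a bend of about 0.16. Now I'll let it back gently and withdraw.

```bash
python3 - <<'E'
from h import *
import cv2
for a in np.arange(1.25,1.04,-.03):
    p,q,t=pose(a,.022,flip=1); move_l(p,.06,q); print(round(a,2),round(force(t),2))
p,q,t=pose(1.05,.06,flip=1); move_l(p,.1,q); hold(.2)
p[2]=.25; move_l(p,.2)
r=get_image("wrist");cv2.imwrite("pics/w2.png",r["frame"])
p,q,t=pose(-.3,.05,.25,1); move_to(p,q); hold(.3)
r=get_image("top");np.savez("top2.npz",**r);cv2.imwrite("pics/t2.png",cv2.resize(r["frame"][110:310,180:440],None,fx=2.9,fy=2.9))
print(state()["time"],F())
E
```

```text
1.25 8.38
1.22 10.1
1.19 11.01
1.16 11.26
1.13 7.59
1.1 2.94
1.07 0.17
43.975 [-0.26920437  0.14563755 -0.86867363]
```

View pics/t2.png

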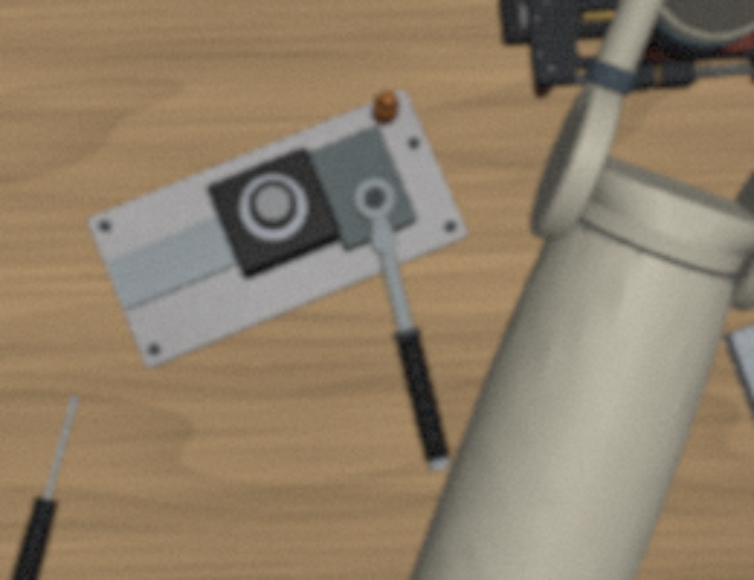

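The handle is straight from the bolt at (374,198) to the grip end at (437,463), the carriage is still flush, and the robot is clear.

```bash
python3 -c "
from bench import *
print(job_done())"
```

```text
the job is handed in; nothing more can be done
None
```

I handed the job in at about 44 s: the carriage is home against the block (peak push about 11 N), and the wrench clicked once at about 11.5 N, was stopped at a bend of about 0.16 rad and released straight with the bolt still tight; I touched nothing else.

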